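# Ready the bench scale: release its travel catch and switch it on

## Robot

A 7-joint arm with a two-finger parallel gripper is mounted at the origin on the work surface. World frame = base frame: x ahead of the robot, y to its left, z up, the work surface at z = 0. Lengths are in m, angles in rad, forces in N, time in s.
With the tool pointing down it reaches from about 0.4 to 0.85 m from the base axis. Payload 10.4 kg.
Tool frame: the origin (TCP) lies between the finger pads; the fingertips stand 22 mm ahead of it and the grasp point (between the pads) lies 3 mm ahead of it; z points along the fingers, y is the line along which they close (so a half turn about z gives the same grasp; the last joint's range is limited). The gripper opens to 85 mm and grips with 20 to 120 N. Pads are 22 mm wide; open, the fingers measure 114 mm over their backs; the gripper's body (76 mm by 85 mm) begins 54 mm behind the grasp point. The pads swing forward as they close: fully open they stand 13 mm farther back than shut.
Start: joints at [1.157, 0.332, -0.065, 1.46, 0.022, 1.35, -0.088], TCP at [0.238, -0.578, 0.253] pointing down, gripper open.
Joint ranges: [-2.6, 2.6], [-0.5, 2.12], [-1.47, 1.34], [0.16, 2.42], [-1.27, 4.41], [0.06, 2.06], [-2.6, 2.6]. Speed limits (rad/s): [2.22, 2.22, 2.79, 2.79, 3.14, 3.14, 3.14].

## Interface

Orientations are given as a unit quaternion [x, y, z, w].
In Python, from workcell import manip, camera, ticket, boxes_of, outline_of gives the robot as it stands.
- The arm moves only by the tool carry_out, never from a script. Its argument "deltas" is a list of rows, each a list of 5 numbers: the shift along the tool's x, y, z as a fraction of full scale, then the turn about the tool's z as a fraction of full scale, then the opening, from -1 (shut) to 1 (fully open), so that 0 is half open. In form: [[tx, ty, tz, spin, gripper], ...]. A call has 1 to 20 rows; each row is the pose to reach, as a shift and turn from the pose commanded when the call began, along the tool's axes at that moment; what a row does not reach only later rows make up. Full scale, the value 1, is 150 mm for a shift and 30 degrees for a turn. A row lasts 1/8 s, in which the tool goes at most 62.5 mm and 10.7 degrees, less where a joint would pass 70% of its speed; a pose out of reach is approached as far as the arm can. A call with a number of a shift or a turn outside -1 to 1 is refused whole. A call with a gripper value outside its range is refused whole. The fingers move at their own pace and stop on an object; "force" is the grip in N (left out, the last holds). Time passes only in rows, so rows that repeat a pose let the fingers close. It gives the time, the measured TCP pose, the force, the opening and the grip force at its end, in the units of the state.
- manip.get_obs(): the state, without advancing time (a new reading comes with each control period).
- camera(name): name is "side" or "top"; returns a dict with "img" (420x560x3 uint8, red, green, blue), "depth" (420x560 float32, m along the optical axis (not along the pixel's ray), 0 where there is no reading), "vertical_fov" (degrees; the focal length in pixels is half the picture's height over the tangent of half this angle, whatever the lens; pixels are square), "cx", "cy" (the principal point, pixels), "k1" (the pictures are not rectified: a ray, as slopes to the right and down, at radius r is drawn at 1 + k1 r^2 times it, then the intrinsics apply), "R" (3x3) and "t" (3): a world point X has camera coordinates R X + t. Camera axes: x right, y down, z forward; pixel columns grow to the right and rows downward; lengths in m; the calibration is good to about 2 mm. A picture is of the moment at which its call begins.
- ticket.hand_in(): hands the job in; it is judged then, once.
Trained networks look in a picture, given as the dict that the camera call returned (one of the last four; its "shot" number tells which), for a name from the list of things; names that differ only in an ending like _2 or _b are one class to them, and where a whole thing is asked for, a point or a joint stands for the part that bears it (a point fixed in the world has none). Each returns a list of dicts, best first, with "conf" (0 to 1); they miss things now and then, are a little off and sometimes report something else, mostly with a low value. They report only what shows in the picture. A call takes as long as a camera call.
- boxes_of(query, picture): "position" ([x, y, z] in m, in world coordinates, good to about 4 mm: the middle of the surface that is visible of it).
- outline_of(query, picture): "region" (420x560 bool, what is visible of it).
The state is a dict: "clock": time; "joint_pos": joint angles; "joint_velocities": joint speeds; "tau": joint torques, N m; "position": TCP position; "ee_rot": TCP orientation; "ft_force": force on the tool from outside, world axes, zero at the start; "torque": the same for the moment, N m; "grip_width": opening from 0.0 (shut) to 1.0 (fully open); "grasp_force": force on a finger pad.
Only numpy, scipy, OpenCV 4.12 (cv2) and the standard library are available. Lean on these libraries where they do the work, as an engineer would, in place of code of your own. Each camera call takes 0.05 s, during which the arm holds its last target. There are 200 camera calls.

## Task

Get the bench scale ready to weigh. First press down the raised thumb pad of the travel catch at the scale's edge until the catch snaps over and its hook stands clear of the platform; only then switch the scale on by pressing down the raised end of the one wide rocker on the switch strip until it snaps over. Leave the two narrow rockers as they are, and take the hand away from everything.

Things in the scene. Friction and masses are not known exactly. Their poses are not given: they have to be found in the camera images.
- catch_pad (a point): Top centre of the catch's black 40x40 mm thumb pad. The catch, a steel seesaw bar, stands mid-edge on the robot side of the scale (260x300 mm, top at 85 mm); pad outward, hook over the platform. Pin 55 mm from here, 106 mm above the bench. x: along the bar to the hook, z: out of the pad. Height 127 mm locked, 114 level, 100 released. Springs from level to the nearer stop; press about 5 N.
- wide_end (a point): On the wide white rocker's top (70 mm long, 64 wide), at its robot-side end: mid-width, 26 mm from the pivot, 9 mm from the edge. One of 3 rockers 98 mm apart on a strip, any order, in housings 44 mm high. x: along it to the far end, y: pivot, z: out of the top. Height above the bench 62 mm off (raised), 56 level, 49 on. Springs from level to the nearer stop; press about 7 N.
- narrow_a_end (a point): The like point (robot-side end, 26 mm from the pivot, same axes and heights) on a narrow white rocker, 70 mm long and 24 mm wide, on the same strip. It is off, this end raised, and must be left so.
- narrow_b_end (a point): The like point on the other narrow white rocker, 70 x 24 mm, same axes and heights. It is on, this end down, and must be left so.

How it is judged:
By the outcome, as a careful person would: the job done as asked, in the order asked, and still so for the second after the job is handed in, with the robot touching nothing.
It also fails if it takes over 42 s, if anything falls off the work surface, if the arm or the gripper's body presses on something with over 40 N, if the wrist force passes 120 N, or if a joint passes its speed limit or range.

## Working session

There is one attempt and no reset: what is moved stays moved. The work goes in short steps, Python scripts to look and compute and a tool call to move; the robot and the scene stay as the last step left them, time stands still between calls to the robot, and variables do not carry over. Pictures are saved under pics/ and viewed, at most 10 in all, crops included, and the job is handed in when it is done.

Besides the shell and the picture viewer there is one more tool, called after "Request:" as name(argument=value, ...) on one line, values as JSON. carry_out: Moves the arm, as the interface text tells. Its arguments: {"type":"object","properties":{"deltas":{"type":"array","items":{"type":"array","items":{"type":"number"}}},"force":{"type":"number"}},"required":["deltas"]}

```bash
mkdir -p pics; cat > h.py <<'E'
import numpy as np, cv2
from workcell import manip, camera, ticket, boxes_of, outline_of
def world(p, u, v, d=None):
    H=p["img"].shape[0]; f=H/2/np.tan(np.radians(p["vertical_fov"])/2)
    D=np.array([p["k1"],0,0,0],float); K=np.array([[f,0,p["cx"]],[0,f,p["cy"]],[0,0,1]])
    n=cv2.undistortPoints(np.stack([u,v],-1).astype(float).reshape(-1,1,2),K,D).reshape(-1,2)
    if d is None: d=p["depth"][np.asarray(v).astype(int),np.asarray(u).astype(int)]
    c=np.c_[n,np.ones(len(n))]*np.asarray(d).reshape(-1,1)
    return (c-p["t"])@p["R"]
def cloud(p,m):
    v,u=np.nonzero(m&(p["depth"]>0)); return world(p,u,v),u,v
E
python3 - <<'E'
from h import *
ims=[]
for n in("top","side"):
    p=camera(n); ims.append(p["img"])
    cv2.imwrite(f"pics/{n}0.png",p["img"][:,:,::-1])
    for q in("catch_pad","wide_end","narrow_a_end"):
        for b in boxes_of(q,p): print(n,q,np.round(b["position"],3),round(b["conf"],2))
        for b in outline_of(q,p)[:3]:
            X,u,v=cloud(p,b["region"]); 
            if len(X): print("  reg",round(b["conf"],2),len(X),np.round(np.median(X,0),3),np.round(np.percentile(X,[3],0),3),np.round(np.percentile(X,[97],0),3),int(u.mean()),int(v.mean()))
o=manip.get_obs(); print({k:np.round(o[k],3) for k in("clock","position","ee_rot","ft_force","grip_width")})
E
```

```text
top catch_pad [0.483 0.223 0.115] 0.9
  reg 0.6 596 [0.48  0.226 0.118] [[0.434 0.212 0.098]] [[0.552 0.245 0.133]] 166 223
top wide_end [ 0.546 -0.245  0.054] 0.93
  reg 0.62 743 [ 0.542 -0.248  0.055] [[ 0.508 -0.28   0.039]] [[ 0.579 -0.216  0.065]] 357 198
top narrow_a_end [ 0.52  -0.154  0.056] 0.82
  reg 0.55 283 [ 0.52  -0.152  0.055] [[ 0.49  -0.169  0.036]] [[ 0.553 -0.139  0.065]] 320 208
side catch_pad [0.47  0.233 0.123] 0.71
  reg 0.82 1248 [0.472 0.229 0.123] [[0.434 0.213 0.099]] [[0.555 0.249 0.133]] 169 303
side wide_end [ 0.534 -0.242  0.052] 0.8
  reg 0.71 640 [ 0.534 -0.242  0.056] [[ 0.506 -0.28   0.044]] [[ 0.576 -0.217  0.065]] 324 180
side narrow_a_end [ 0.511 -0.148  0.054] 0.84
  reg 0.66 396 [ 0.514 -0.15   0.054] [[ 0.488 -0.169  0.043]] [[ 0.554 -0.138  0.065]] 306 203
{'clock': np.float64(0.7), 'position': array([ 0.238, -0.578,  0.253]), 'ee_rot': array([0.981, 0.194, 0.   , 0.   ]), 'ft_force': array([-0.612,  0.074,  0.198]), 'grip_width': np.float64(0.997)}
```

View pics/top0.png

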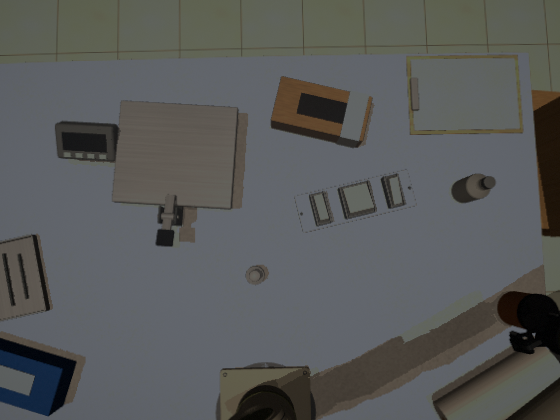

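View pics/side0.png

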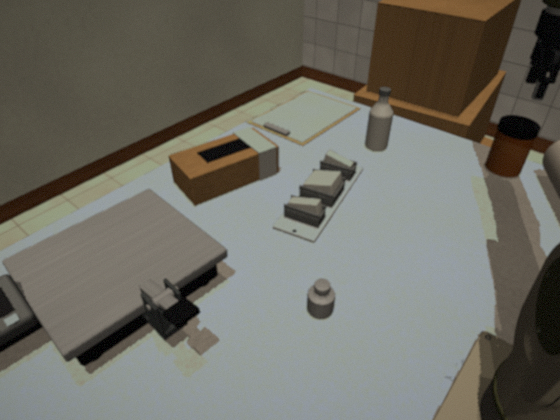

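The top view shows the catch pad at about px (166,238). The strip has a narrow rocker at (320,208), the wide one at (357,198) and the other narrow one at (395,190). The side view shows the wide rocker's near end raised and the pad standing up at (175,315). Next I refine both points.

```bash
python3 - <<'E'
from h import *
for n in("top","side"):
    p=camera(n); g=p["img"].max(2)
    r=outline_of("catch_pad",p)[0]["region"]
    X,u,v=cloud(p,r); k=(g[v,u]<45)&(X[:,2]>.09); print(n,"dark",k.sum(),np.round(np.median(X[k],0),3),np.round(np.percentile(X[k],[5,95],0),3).tolist())
    P=X[X[:,2]>.105]; k2=P[:,0]<.47
    print("  pad by x<.47",np.round(P[k2].mean(0),3),"bar far",np.round(P[P[:,0]>.51].mean(0),3))
    ctr=[]
    for q in("wide_end","narrow_a_end"):
      for b in outline_of(q,p)[:3]:
        X,u,v=cloud(p,b["region"]); k=(X[:,2]>.044)&(g[v,u]>110)
        if k.sum()<20: continue
        P=X[k]; A=np.c_[P[:,:2]-P[:,:2].mean(0),np.ones(k.sum())]; s=np.linalg.lstsq(A,P[:,2],rcond=None)[0]
        box=cv2.minAreaRect((P[:,:2]*1000).astype(np.float32))
        print(" ",q,round(b["conf"],2),k.sum(),np.round(P.mean(0),3),"slope",np.round(s[:2],2),"rect",np.round(box[0],0),np.round(box[1],0),round(box[2],1))
E
```

```text
top dark 257 [0.452 0.229 0.128] [[0.436, 0.212, 0.122], [0.469, 0.246, 0.133]]
  pad by x<.47 [0.451 0.229 0.128] bar far [0.522 0.224 0.108]Traceback (most recent call last):
  File "<stdin>", line 4, in <module>
IndexError: list index out of range
```

```bash
python3 - <<'E'
from h import *
for n in("top","side"):
    p=camera(n); g=p["img"].max(2).astype(float)
    for q in("wide_end","narrow_a_end"):
      for b in outline_of(q,p)[:3]:
        X,u,v=cloud(p,b["region"]); t,_=cv2.threshold(g[v,u].astype(np.uint8),0,255,cv2.THRESH_OTSU)
        k=(X[:,2]>.044)&(g[v,u]>t)
        if k.sum()<20: print("few",k.sum());continue
        P=X[k]; A=np.c_[P[:,:2]-P[:,:2].mean(0),np.ones(k.sum())]; s=np.linalg.lstsq(A,P[:,2],rcond=None)[0]
        box=cv2.minAreaRect((P[:,:2]*1000).astype(np.float32))
        print(n,q,round(b["conf"],2),t,k.sum(),np.round(P.mean(0),3),"slope",np.round(s[:2],2),"rect",np.round(box[0],0),np.round(box[1],0),round(box[2],1))
# right narrow by pixel, top
    if n=="top": print(np.round(world(p,np.array([320,357,395]),np.array([208,198,190])),3))
E
```

```text
top wide_end 0.81 77.0 610 [ 0.545 -0.249  0.056] slope [-0.25 -0.05] rect [ 545. -249.] [67. 63.] 12.2
top narrow_a_end 0.79 78.0 224 [ 0.524 -0.153  0.056] slope [-0.25 -0.06] rect [ 524. -153.] [66. 23.] 12.9
[[ 0.521 -0.151  0.054]
 [ 0.544 -0.246  0.058]
 [ 0.562 -0.343  0.061]]
side wide_end 0.93 122.0 410 [ 0.544 -0.246  0.058] slope [-0.25 -0.07] rect [ 547. -249.] [68. 63.] 12.5
side wide_end 0.43 119.0 197 [ 0.523 -0.152  0.058] slope [-0.23 -0.12] rect [ 525. -153.] [66. 21.] 11.2
side narrow_a_end 0.82 120.0 196 [ 0.524 -0.152  0.057] slope [-0.24 -0.09] rect [ 524. -153.] [67. 29.] 1.3
```

Request:
carry_out(deltas=[[0.33,-0.22,0,0,-1],[0.67,-0.45,0,0,-1],[1,-0.67,0,0,-1],[1,-0.67,0,0,-1]])

```text
clock: 1.8
position: [0.3421, -0.4237, 0.2539]
ee_rot: [0.98, 0.198, 0.001, -0.0]
ft_force: [-0.7, -1.0, 0.7]
grip_width: 0.145
grasp_force: 0.0
```

Request:
carry_out(deltas=[[0.33,-0.22,0,0,-1],[0.67,-0.45,0,0,-1],[1,-0.67,0,0,-1],[1,-0.67,0,0,-1]])

```text
clock: 2.3
position: [0.4414, -0.2739, 0.2537]
ee_rot: [0.98, 0.198, 0.001, -0.0]
ft_force: [-0.6, -0.4, -1.1]
grip_width: 0.003
grasp_force: 0.0
```

Request:
carry_out(deltas=[[0.22,-0.33,0,0,-1],[0.45,-0.67,0,0,-1],[0.67,-1,0,0,-1],[0.67,-1,0,0,-1]])

```text
clock: 2.8
position: [0.4755, -0.0974, 0.2538]
ee_rot: [0.98, 0.197, 0.001, -0.0]
ft_force: [-0.2, -0.3, -0.6]
grip_width: -0.001
grasp_force: 0.0
```

Request:
carry_out(deltas=[[0.13,-0.33,0,0,-1],[0.27,-0.67,0,0,-1],[0.4,-1,0,0,-1],[0.4,-1,0,0,-1]])

```text
clock: 3.3
position: [0.4731, 0.0629, 0.2536]
ee_rot: [0.981, 0.196, 0.0, -0.0]
ft_force: [-0.3, -0.8, -0.8]
grip_width: 0.003
grasp_force: 0.0
```

Request:
carry_out(deltas=[[0.1,-0.33,0,0,-1],[0.2,-0.67,0,0,-1],[0.27,-1,0,0,-1],[0.27,-1,0,0,-1]])

```text
clock: 3.8
position: [0.4532, 0.2165, 0.2534]
ee_rot: [0.981, 0.196, 0.0, -0.001]
ft_force: [-0.2, 0.6, 0.7]
grip_width: -0.0
grasp_force: 0.0
```

Request:
carry_out(deltas=[[0,-0.09,0.2,0,-1],[0,-0.09,0.4,0,-1],[0,-0.09,0.5,0,-1],[0,-0.09,0.5,0,-1],[0,-0.09,0.5,0,-1]])

```text
clock: 4.42
position: [0.4491, 0.227, 0.1793]
ee_rot: [0.981, 0.194, 0.001, -0.0]
ft_force: [0.6, -0.0, 0.0]
grip_width: 0.002
grasp_force: 0.0
```

```bash
python3 - <<'E'
from h import *
a=camera("top")["img"]; b=camera("side")["img"]
im=np.hstack([a[160:280,100:240],b[240:360,100:240]])
cv2.imwrite("pics/c1.png",cv2.resize(im[:,:,::-1],None,fx=2.8,fy=2.8))
o=manip.get_obs(); print(o["position"],o["ft_force"])
E
```

```text
[0.44890242 0.22736505 0.17934278] [ 0.31019487 -0.24411747 -0.35976628]
```

View pics/c1.png

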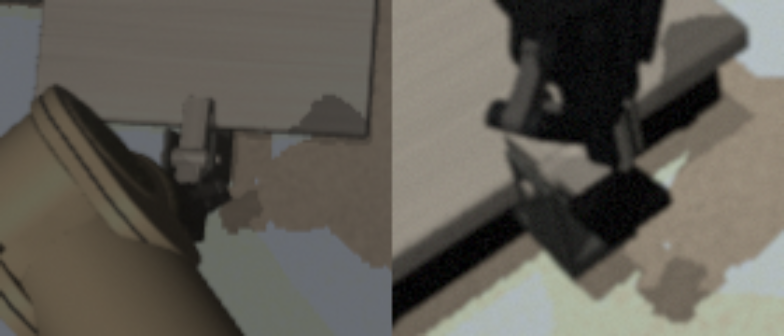

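The crop shows the shut fingertips just above the pad (right half, about px (620,160)), with the hook still over the platform. Pressing in steps.

Request:
carry_out(deltas=[[0,0,0.1,0,-1],[0,0,0.17,0,-1],[0,0,0.2,0,-1],[0,0,0.23,0,-1],[0,0,0.25,0,-1]])

```text
clock: 5.15
position: [0.4482, 0.2274, 0.1406]
ee_rot: [0.981, 0.194, 0.0, -0.0]
ft_force: [-2.1, 0.1, 2.0]
grip_width: 0.005
grasp_force: 0.8
```

Request:
carry_out(deltas=[[0,0,0.03,0,-1],[0,0,0.06,0,-1],[0,0,0.08,0,-1],[0,0,0.1,0,-1],[0,0,0.1,0,-1]])

```text
clock: 5.78
position: [0.4481, 0.2273, 0.1256]
ee_rot: [0.981, 0.194, -0.0, 0.0]
ft_force: [0.3, 0.0, -0.9]
grip_width: -0.002
grasp_force: 0.0
```

Request:
carry_out(deltas=[[0,0,-0.2,0,-1],[0,0,-0.5,0,-1],[0,0,-0.8,0,-1],[0,0,-0.9,0,-1]])

```text
clock: 6.28
position: [0.449, 0.228, 0.2636]
ee_rot: [0.981, 0.194, 0.002, -0.0]
ft_force: [-0.3, -0.6, -0.0]
grip_width: 0.001
grasp_force: 0.0
```

Request:
carry_out(deltas=[[-0.1,0.33,0,0,-1],[-0.2,0.67,0,0,-1],[-0.27,1,0,0,-1],[-0.27,1,0,0,-1]])

```text
clock: 6.78
position: [0.4682, 0.0689, 0.26]
ee_rot: [0.982, 0.191, -0.001, 0.0]
ft_force: [1.1, -0.4, -1.2]
grip_width: 0.001
grasp_force: 0.0
```

```bash
python3 - <<'E'
from h import *
I=[]
for n in("top","side"):
    p=camera(n); g=p["img"].max(2); I.append(p["img"])
    for b in outline_of("catch_pad",p)[:1]:
        X,u,v=cloud(p,b["region"]); k=(g[v,u]<45)&(X[:,2]>.08)
        print(n,b["conf"],"pad",np.round(np.median(X[k],0),3),"hook",np.round(np.median(X[X[:,0]>.53],0),3))
im=np.hstack([I[0][160:280,100:240],I[1][240:360,100:240]])
cv2.imwrite("pics/c2.png",cv2.resize(im[:,:,::-1],None,fx=2.8,fy=2.8))
o=manip.get_obs(); print(o["position"],o["ft_force"],o["clock"])
E
```

```text
top 0.73 pad [0.451 0.232 0.1  ] hook [0.534 0.233 0.118]
side 0.83 pad [0.449 0.233 0.1  ] hook [0.544 0.224 0.121]
[0.46760732 0.07446019 0.26056771] [ 0.50810298  0.74213481 -0.62823945] 6.975
```

View pics/c2.png

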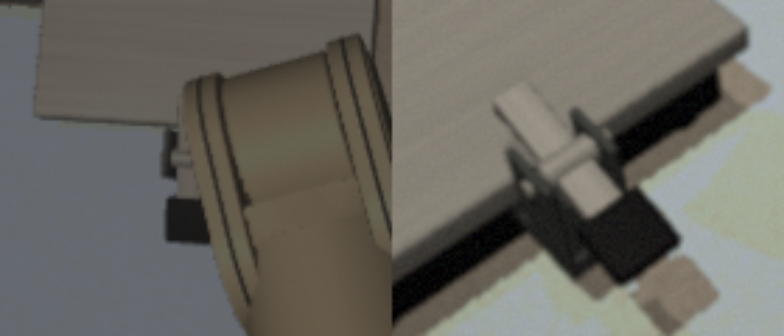

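The pad is now at 100 mm and the hook is up and clear (px (515,100) in the right half), so the catch is released. Now the wide rocker.

Request:
carry_out(deltas=[[-0.08,0.33,0,0,-1],[-0.17,0.67,0,0,-1],[-0.25,1,0,0,-1],[-0.25,1,0,0,-1]])

```text
clock: 7.48
position: [0.4904, -0.0826, 0.2602]
ee_rot: [0.981, 0.192, -0.0, 0.0]
ft_force: [-1.2, 0.6, -0.1]
grip_width: -0.001
grasp_force: 0.0
```

Request:
carry_out(deltas=[[-0.08,0.33,0,0,-1],[-0.17,0.67,0,0,-1],[-0.25,1,0,0,-1],[-0.25,1,0,0,-1],[-0.25,1,0,0,-1],[-0.25,1,0,0,-1]])

```text
clock: 8.22
position: [0.5134, -0.2305, 0.261]
ee_rot: [0.981, 0.196, 0.0, -0.0]
ft_force: [0.8, -0.3, 0.1]
grip_width: 0.003
grasp_force: 0.0
```

Request:
carry_out(deltas=[[0,0.16,0.2,0,-1],[0,0.16,0.5,0,-1],[0,0.16,0.8,0,-1],[0,0.16,1,0,-1],[0,0.16,1,0,-1],[0,0.16,1,0,-1]])

```text
clock: 8.98
position: [0.523, -0.2545, 0.1125]
ee_rot: [0.981, 0.195, 0.001, 0.001]
ft_force: [-0.9, -0.3, -0.5]
grip_width: 0.003
grasp_force: 0.0
```

```bash
python3 - <<'E'
from h import *
b=camera("side")["img"]
cv2.imwrite("pics/w1.png",cv2.resize(b[100:260,230:430][:,:,::-1],None,fx=3,fy=3))
o=manip.get_obs(); print(o["position"],o["ft_force"])
E
```

```text
[ 0.5231422  -0.25480202  0.11282008] [-0.17118666 -0.40184531 -0.11861215]
```

View pics/w1.png

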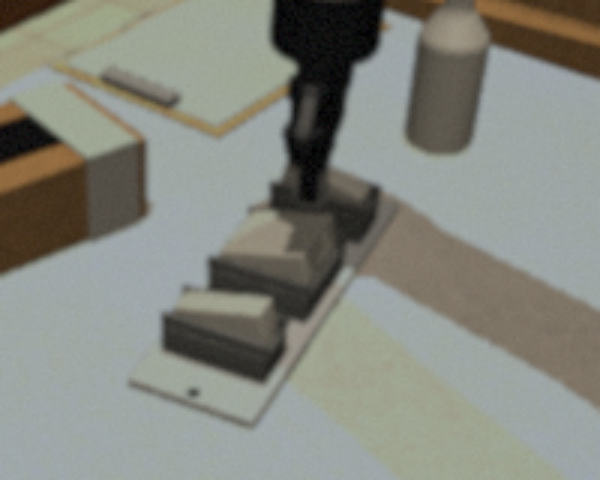

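The tips are centred above the wide rocker's near end (px (310,195)), and the narrow rockers are clear. Pressing.

Request:
carry_out(deltas=[[0,0,0.08,0,-1],[0,0,0.15,0,-1],[0,0,0.18,0,-1],[0,0,0.2,0,-1],[0,0,0.22,0,-1],[0,0,0.24,0,-1],[0,0,0.25,0,-1],[0,0,0.25,0,-1]])

```text
clock: 10.02
position: [0.522, -0.2552, 0.0742]
ee_rot: [0.981, 0.194, -0.0, 0.0]
ft_force: [-6.7, 1.1, 13.0]
grip_width: -0.002
grasp_force: 6.9
```

Request:
carry_out(deltas=[[0,0,-0.2,0,-1],[0,0,-0.5,0,-1],[0,0,-0.8,0,-1],[0,0,-1,0,-1],[0,0,-1,0,-1]])

```text
clock: 10.65
position: [0.5233, -0.2551, 0.2256]
ee_rot: [0.981, 0.194, 0.002, 0.001]
ft_force: [0.3, 0.1, -0.1]
grip_width: 0.001
grasp_force: 0.0
```

Request:
carry_out(deltas=[[-0.4,0,0,0,-1],[-0.8,0,0,0,-1],[-1,0,0,0,-1],[-1,0,0,0,-1],[-1,0,0,0,-1]])

```text
clock: 11.28
position: [0.3839, -0.3114, 0.2227]
ee_rot: [0.981, 0.195, 0.0, -0.0]
ft_force: [0.1, 0.3, -0.3]
grip_width: 0.002
grasp_force: 0.0
```

```bash
python3 - <<'E'
from h import *
I=[]
for n in("top","side"):
    p=camera(n); g=p["img"].max(2); I.append(p["img"])
    for b in outline_of("catch_pad",p)[:1]:
        X,u,v=cloud(p,b["region"]); k=(g[v,u]<45)&(X[:,2]>.08); print(n,"pad",np.round(np.median(X[k],0),3))
    for q in("wide_end","narrow_a_end"):
      for b in outline_of(q,p)[:3]:
        X,u,v=cloud(p,b["region"]); t,_=cv2.threshold(g[v,u],0,255,cv2.THRESH_OTSU)
        P=X[(X[:,2]>.044)&(g[v,u]>t)]
        if len(P)<20: continue
        s=np.linalg.lstsq(np.c_[P[:,:2]-P[:,:2].mean(0),np.ones(len(P))],P[:,2],rcond=None)[0]
        print(n,q,round(b["conf"],2),len(P),np.round(P.mean(0),3),"slope",np.round(s[:2],2))
cv2.imwrite("pics/w2.png",np.hstack([cv2.resize(i[:,:,::-1],None,fx=2.2,fy=2.2) for i in(I[0][140:250,280:440],I[1][130:240,260:420])]))
o=manip.get_obs(); print(o["position"],o["ft_force"],o["clock"])
E
```

```text
top pad [0.451 0.228 0.101]
top wide_end 0.71 627 [ 0.541 -0.249  0.056] slope [0.24 0.06]
top narrow_a_end 0.57 207 [ 0.523 -0.154  0.056] slope [-0.25 -0.03]
side wide_end 0.93 497 [ 0.54  -0.247  0.057] slope [0.26 0.05]
[ 0.38357944 -0.31182693  0.2232099 ] [ 0.62195632 -1.08406004  0.20342866] 11.675
```

View pics/w2.png

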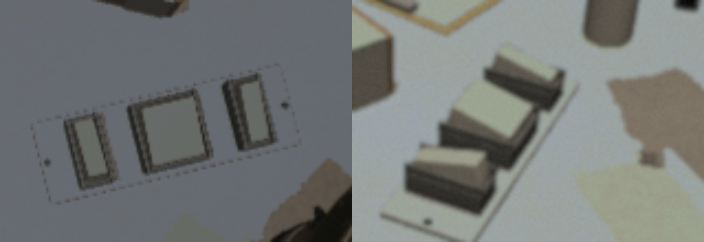

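The wide rocker now slopes the other way (+0.25, px (490,110)), so it is on. The near narrow rocker is still off, the far one is still on, the catch is released at 101 mm, and the hand is clear.

```bash
python3 -c "
from h import *
print(ticket.hand_in())"
```

```text
the job is handed in; nothing more can be done
None
```

The catch was released first and then the wide rocker switched on, both narrow rockers were left as they were, the hand is clear of everything, and the job is handed in at about 12 s of the 42 s allowed.

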